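# Open the ball case and hold its lid at 60 degrees

## Robot

A 7-joint arm with a two-finger parallel gripper is mounted at the origin on the work surface. World frame = base frame: x ahead of the robot, y to its left, z up, the work surface at z = 0. Lengths are in m, angles in rad, forces in N, time in s.
With the tool pointing down it reaches from about 0.35 to 0.9 m from the base axis. Payload 8.1 kg.
Tool frame: the origin (TCP) lies at the very end of the fingers, on their centre line; the grasp point (between the pads) lies 19 mm behind it; z points along the fingers, x is the direction in which the jaws open and shut, and the axes are right-handed (so a half turn about z gives the same grasp; the last joint's range is limited). The gripper opens to 92 mm and grips with 3 to 60 N. Pads are 19 mm wide; open, the fingers measure 130 mm over their backs; the gripper's body (75 mm by 190 mm) begins 47 mm behind the grasp point.
Start: joints at [-1.414, 0.434, 0.025, 1.573, -0.012, 1.134, -0.075], TCP at [0.161, 0.604, 0.227] pointing down, gripper open.
Joint ranges: [-2.62, 2.62], [-0.44, 2.09], [-1.27, 1.32], [0.08, 2.57], [-1.32, 4.46], [0.12, 2], [-2.74, 2.74]. Speed limits (rad/s): [2.22, 2.22, 3.01, 3.01, 3.14, 3.14, 3.14].

## Interface

Orientations are given as a unit quaternion [w, x, y, z].
In Python, from plant import robot gives the robot as it stands.
- The arm moves only by the tool move_arm, never from a script. Its argument "commands" is a list of rows, each a list of 4 numbers: the shift along the world's x, y, z in m, then the turn about the world's z in degrees. In form: [[dx, dy, dz, yaw], ...]. A call has 1 to 12 rows; each row is the pose to reach, as a shift and turn from the pose commanded when the call began; what a row does not reach only later rows make up. A row lasts 1/10 s, in which the tool goes at most 50 mm and 8.59 degrees, less where a joint would pass 70% of its speed; a pose out of reach is approached as far as the arm can. A call with a gripper value outside its range is refused whole. "grip" is the finger opening in m, from 0 to 0.0918, set as the call begins (left out, the last holds). The fingers move at their own pace and stop on an object; the grip force is fixed at half the most. Time passes only in rows, so rows that repeat a pose let the fingers close. It gives the time, the measured TCP pose, the force and the opening at its end, in the units of the state.
- robot.observe(): the state, without advancing time (a new reading comes with each control period).
- robot.get_image(name): name is "scene" or "top" or "wrist"; returns a dict with "frame" (420x560x3 uint8, blue, green, red), "fx", "fy", "cx", "cy" (pixels), "rvec" (rotation vector, rad) and "tvec" (3), from world to camera coordinates, as OpenCV has them. Camera axes: x right, y down, z forward; pixel columns grow to the right and rows downward; lengths in m; the calibration is good to about 2 mm. A picture is of the moment at which its call begins. There is no depth.
- robot.sign_off(): hands the job in, once; it reports no verdict.
The state is a dict: "time_s": time; "q": joint angles; "dq": joint speeds; "joint_efforts": joint torques, N m; "ee_pos": TCP position; "eef_rot": TCP orientation; "contact_force": force on the tool from outside, world axes, zero at the start; "torque": the same for the moment, N m; "opening": finger opening in m.
Only numpy, scipy, OpenCV 4.12 (cv2) and the standard library are available. Lean on these libraries where they do the work, as an engineer would, in place of code of your own. Each camera call takes 0.05 s, during which the arm holds its last target.

## Task

Open the clear display case so that I can take out the red ball: press its yellow plunger all the way down to its stop so that the latch lets go of the lid, then raise the lid (it has a black pull in front for this) until it stands open at 60 degrees from closed. Keep holding it there with the gripper fingers and finish like that, because the lid drops back if let go. Do not touch the ball, and leave the bails, the ring gauge and the whistle where they are.

Things in the scene. Friction and masses are not known exactly. Their poses are not given: they have to be found in the camera images.
- case: Clear acrylic case, fixed to the console. Origin: centre of the cube's underside, on the console top. x points from the front (pull side) to the hinge, y to the latch post, z up. Cube 120 x 120 mm, 4 mm walls, rim at z = 115 mm, lid 6 mm thick on it. Dark plinth 20 mm high, x -70 to 70, y -75 to 130 mm
- latch_post (a point): Middle of the top of the aluminium latch post beside the cube, 112 mm high: x -55 to -15, y 64 to 122 mm of the case. It carries the plunger and a small dark steel bolt (y 64 to 82 mm, top at z = 128 mm) that hooks over an ear on the lid's edge and draws back towards +y as the plunger goes down
- plunger (a joint): Travel of the yellow plunger, m: 0 up, 0.008 at its stop. A spring resists with 2.3 N at first and about 6 N at the stop and pushes the plunger up again when it is let go. The latch frees the lid after about 6 mm of travel
- plunger_top (a point): Centre of the top face of the yellow round plunger head, 26 mm in diameter; it stands 137 mm above the console top when up, at x = -35, y = 105 mm of the case, and is pressed straight down. A black collar, 32 mm in diameter, round it stands 118 mm high
- lid (a joint): Angle of the clear lid, rad: 0 closed, grows as the front edge rises; 60 degrees is 1.047; stop at 1.7. Latched it cannot rise. Unlatched, a light spring pops it up to rest ajar at about 0.2 (0.1 to 0.3); lifted higher it is pulled down (1 to 1.5 N at the pull at 60 degrees) and drops to ajar if let go. It does not latch again by itself
- lid_pull (a point): Centre of the lid's black pull: a roller 18 mm in diameter, 16 mm long, parallel to the hinge, with flat ends to pinch; air below and beside it. On a tongue 12 mm wide, 6 mm thick at the middle of the lid's front; 150 mm from the hinge axis, 30 mm from the lid's front edge. Moves on an arc about the hinge. Its frame turns with the lid (x towards the hinge)
- lid_hinge (a point): Middle of the lid's hinge axis, which runs along the case's y at the top of the far wall, x = 60, z = 118 mm of the case
- ball: Red ball, 72 mm in diameter, with a pale seam, resting on three small rubber pads inside the case. Origin at its centre, 58 mm above the console top
- bails: Three pale varnished bails 110 mm long, side by side on a dark wooden block, all one piece, 110 x 86 x 32 mm, loose. Origin: centre of the underside; bails lie along x
- gauge: Aluminium ball ring gauge, 94 mm outside, 73 mm inside, 12 mm high, lying flat, loose. Origin: centre of the underside
- whistle: Blue plastic whistle, about 55 x 20 x 25 mm, loose. Origin: middle of the underside

How it is judged:
By the outcome, as a careful person would: the job done as asked, in the order asked, and still so for the second after the job is handed in, while the arm keeps its last pose, push and grip.
It also fails if it takes over 48 s, if anything falls off the work surface, if the arm or the gripper's body presses on something with over 40 N, if the wrist force passes 120 N, or if a joint passes its speed limit or range.

## Working session

There is one attempt and no reset: what is moved stays moved. The work goes in short steps, Python scripts to look and compute and a tool call to move; the robot and the scene stay as the last step left them, time stands still between calls to the robot, and variables do not carry over. Pictures are saved under pics/ and viewed, and the job is handed in when it is done.

Besides the shell and the picture viewer there is one more tool, called after "Call:" by a JSON object that holds its "api" and its "payload". move_arm: Moves the arm, as the interface text tells. Its arguments: {"type":"object","properties":{"commands":{"type":"array"},"grip":{"type":"number"}},"required":["commands"]}

```bash
ls; mkdir -p pics
python3 - <<'E'
from plant import robot
import cv2
for n in ("scene","top","wrist"):
    r=robot.get_image(n); cv2.imwrite(f"pics/{n}0.png",r["frame"]); print(n,r["fx"],r["cx"],r["cy"],r["rvec"],r["tvec"])
o=robot.observe(); print(o)
E
```

```text
pics
scene 464.39564987347654 278.228768545039 208.70004425650134 [ 1.03608687  2.6596731  -0.74743918] [ 0.37375448 -0.30428332  1.23194322]
top 417.23102344656877 281.87792953708225 208.8616489915876 [ 2.13865527 -2.0986959   0.17120745] [0.06713756 0.60087575 0.76523183]
wrist 314.652175287491 276.67118272892907 204.7787955415559 [-2.3119357  -1.77934399 -0.2407604 ] [-0.62464936 -0.03364263  0.38937076]
{'time_s': 0.15, 'q': array([-1.41358738,  0.4350562 ,  0.02495457,  1.57388129, -0.01159903,
        1.13400695, -0.07508083]), 'dq': array([ 0.00161562, -0.00334919,  0.00033683, -0.00201405, -0.00011475,
        0.00125437, -0.00127679]), 'joint_efforts': array([ 1.12429403e-03, -6.68263292e+01,  9.85432640e-01, -3.14693463e+01,
       -6.05892367e-02,  3.93708330e-02,  1.24435069e-04]), 'ee_pos': array([0.16049461, 0.60363774, 0.22613184]), 'eef_rot': array([ 4.07290425e-04,  7.92756478e-01,  6.09538187e-01, -4.45303920e-04]), 'contact_force': array([ 0.53369561, -0.0597413 ,  0.92349584]), 'torque': array([-0.0456392 , -0.05521257, -0.0191154 ]), 'opening': 0.0915826081516842}
```

View pics/scene0.png

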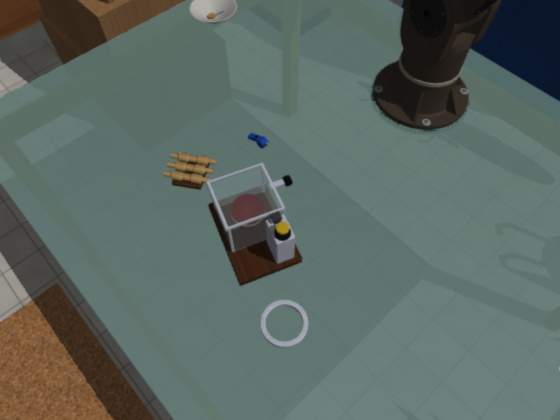

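View pics/top0.png

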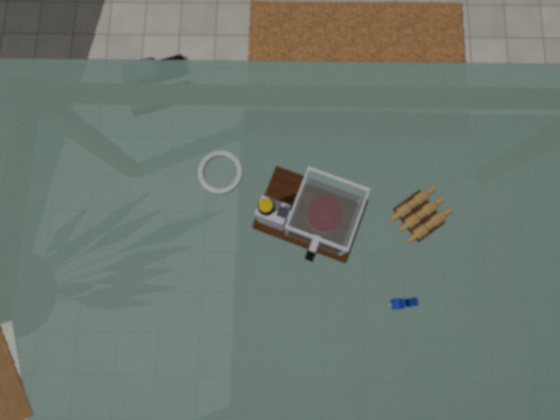

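View pics/wrist0.png

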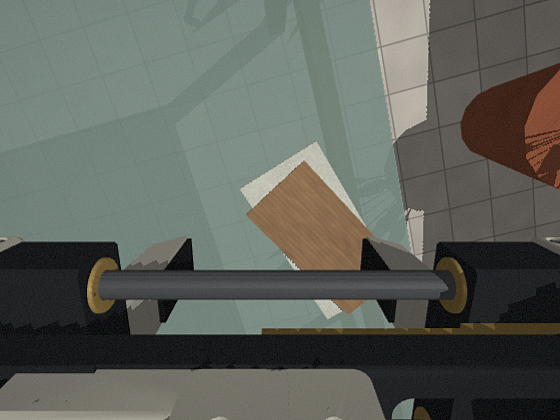

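Run:
```python
import cv2
a=cv2.imread("pics/scene0.png")[150:290,195:310]
b=cv2.imread("pics/top0.png")[155:275,240:380]
cv2.imwrite("pics/sc0.png",cv2.resize(a,None,fx=4.2,fy=4.2,interpolation=cv2.INTER_CUBIC)); cv2.imwrite("pics/tc0.png",cv2.resize(b,None,fx=5,fy=5,interpolation=cv2.INTER_CUBIC))
```

```text
(no output)
```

View pics/sc0.png

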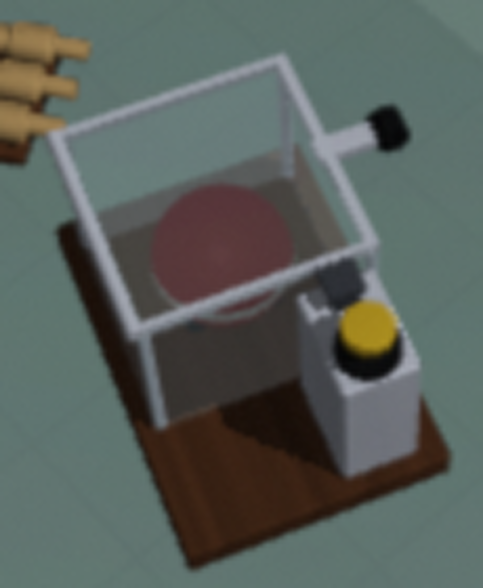

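View pics/tc0.png

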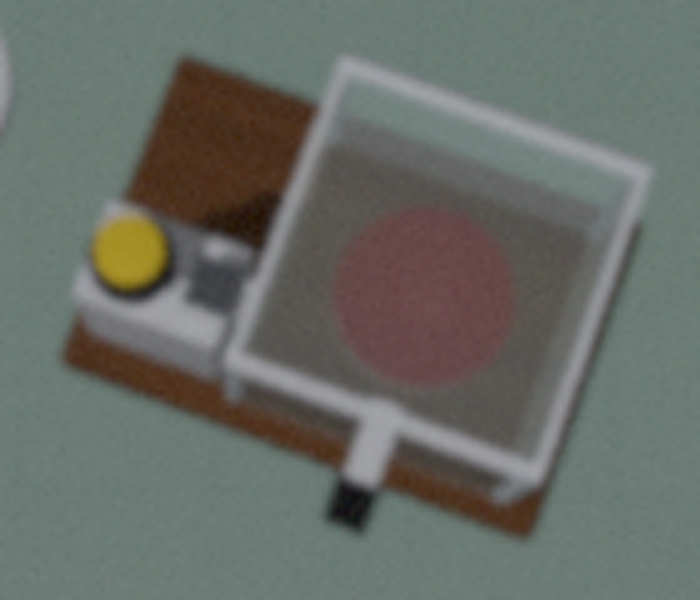

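```bash
cat > h.py <<'E'
import numpy as np, cv2
from scipy.optimize import least_squares
C={'scene':(464.39564987347654,278.228768545039,208.70004425650134,[ 1.03608687,2.6596731,-0.74743918],[ 0.37375448,-0.30428332,1.23194322]),
'top':(417.23102344656877,281.87792953708225,208.8616489915876,[ 2.13865527,-2.0986959,0.17120745],[0.06713756,0.60087575,0.76523183])}
def proj(n,P):
    f,cx,cy,r,t=C[n]
    return cv2.projectPoints(np.asarray(P,float).reshape(-1,3),np.array(r),np.array(t),np.array([[f,0,cx],[0,f,cy],[0,0,1.]]),None)[0].reshape(-1,2)
def w(p,P):
    P=np.asarray(P,float).reshape(-1,3);c,s=np.cos(p[3]),np.sin(p[3])
    return P@np.array([[c,s,0],[-s,c,0],[0,0,1]])+p[:3]
E
python3 - <<'E'
from h import *
P=np.array([[-.035,.105,.137],[-.09,0,.118],[-.06,.06,.121],[-.06,-.06,.121],[.06,.06,.121],[.06,-.06,.121]])
S=np.array([[369,327],[391,128],[377,243],[283,58],[137,330],[52,135]])
T=np.array([[130,252],[351,505],[232,362],[537,478],[345,62],[648,170]])
S=(S+.5)/4.2-.5+[195,150]; T=(T+.5)/5-.5+[240,155]
def res(p): return np.r_[(proj('scene',w(p,P))-S).ravel(),(proj('top',w(p,P))-T).ravel()]
best=min((least_squares(res,[.6,.1,0,y],loss='soft_l1') for y in np.arange(0,6.3,.7)),key=lambda r:r.cost)
print(best.x,np.degrees(best.x[3]),best.cost);print(res(best.x).reshape(2,6,2).round(1))
p=best.x
for q in P[:2]: print(w(p,q))
for y in (-.075,.13): print(w(p,[0,y,0]))
np.save('p.npy',p)
for px in ([421,215],[404,303],[220,172]):
    r=least_squares(lambda v:(proj('top',[v[0],v[1],.02])-px).ravel(),[.6,0]);print(px,r.x)
E
```

```text
[ 5.90262772e-01 -4.93629628e-03 -9.96861545e-05 -3.39903037e-01] -19.475009437022496 4.536274666986008
[[[-0.1 -0.5]
  [-1.   0.6]
  [ 0.6  0.5]
  [ 0.  -0.7]
  [-0.1  1. ]
  [ 0.2 -0.3]]

 [[ 0.  -0.7]
  [ 0.5 -0.4]
  [-1.5  0.5]
  [ 1.1  0.9]
  [-1.1 -0.2]
  [ 0.5  0.4]]]
[[0.59227177 0.10572519 0.13690031]]
[[0.50541194 0.02506931 0.11790031]]
[[ 5.65258096e-01 -7.56453211e-02 -9.96861545e-05]]
[[ 6.33604210e-01  1.17626013e-01 -9.96861545e-05]]
[421, 215] [ 0.59803945 -0.20393811]
[404, 303] [ 0.42247567 -0.16399335]
[220, 172] [0.68184564 0.21004183]
```

Call:
{"api": "move_arm", "payload": {"commands": [[0.015, -0.02, 0, -1], [0.04, -0.05, 0, -2], [0.075, -0.09, 0, -3], [0.11, -0.13, 0, -4], [0.145, -0.17, 0, -4.6], [0.18, -0.21, 0, -4.6], [0.215, -0.25, 0, -4.6], [0.25, -0.29, 0, -4.6], [0.285, -0.33, 0, -4.6], [0.32, -0.37, 0, -4.6], [0.35, -0.405, 0, -4.6], [0.38, -0.44, 0, -4.6]], "grip": 0}}

```text
time_s: 1.35
ee_pos: [0.5301, 0.1755, 0.2267]
eef_rot: [-0.0, 0.817, 0.577, 0.0]
contact_force: [0.2, 1.3, 0.6]
opening: 0.0019
```

Call:
{"api": "move_arm", "payload": {"commands": [[0.025, -0.03, 0, 0], [0.04, -0.047, -0.02, 0], [0.051, -0.058, -0.04, 0], [0.051, -0.058, -0.06, 0], [0.051, -0.058, -0.07, 0], [0.051, -0.058, -0.07, 0], [0.051, -0.058, -0.07, 0]]}}

```text
time_s: 2.05
ee_pos: [0.5803, 0.1198, 0.1573]
eef_rot: [-0.0, 0.816, 0.578, 0.0]
contact_force: [-0.3, -0.7, 0.9]
opening: 0.0006
```

```bash
cat > look.py <<'E'
import sys,cv2
from plant import robot
k=sys.argv[1]
for n,(y0,y1,x0,x1) in {"scene":(130,290,180,330),"top":(130,290,220,400),"wrist":(0,420,0,560)}.items():
    if n not in sys.argv[2:]: continue
    f=robot.get_image(n)["frame"][y0:y1,x0:x1]
    s=1 if n=="wrist" else 4
    cv2.imwrite(f"pics/{n}{k}.png",cv2.resize(f,None,fx=s,fy=s,interpolation=cv2.INTER_CUBIC)[:600,:800])
o=robot.observe();print(o["time_s"],o["ee_pos"],o["contact_force"],o["opening"])
E
python3 look.py 1 scene top wrist
```

```text
2.2 [0.58071982 0.11974258 0.15785324] [0.08087637 0.91779002 0.03378225] 0.00074074591054295
```

View pics/scene1.png

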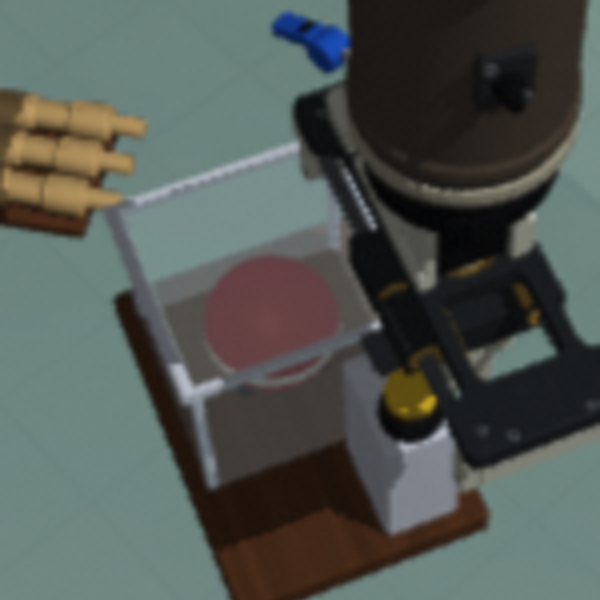

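View pics/top1.png

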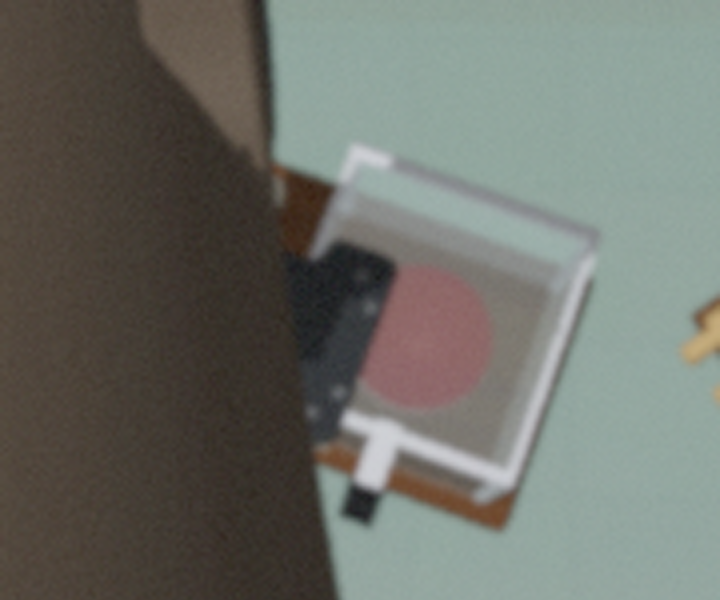

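View pics/wrist1.png

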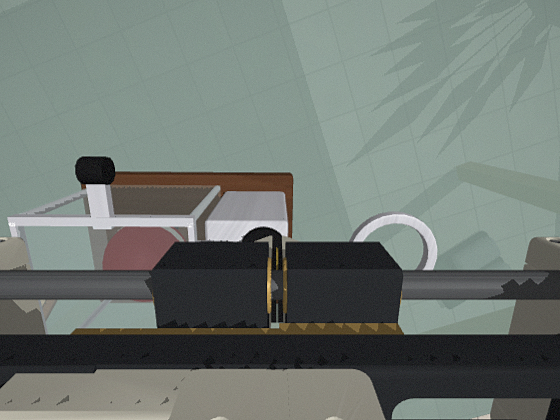

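Call:
{"api": "move_arm", "payload": {"commands": [[0.0115, -0.014, 0, 0], [0.0115, -0.014, -0.01, 0], [0.0115, -0.014, -0.015, 0], [0.0115, -0.014, -0.015, 0], [0.0115, -0.014, -0.015, 0]]}}

```text
time_s: 2.7
ee_pos: [0.5912, 0.1059, 0.1415]
eef_rot: [-0.0, 0.816, 0.578, -0.0]
contact_force: [0.6, -0.2, 0.5]
opening: 0.0002
```

```bash
python3 look.py 2 scene wrist
```

```text
2.8 [0.59159692 0.10576578 0.14186923] [ 0.32040014  1.10529476 -0.67660936] 0.0003429638729715129
```

View pics/scene2.png

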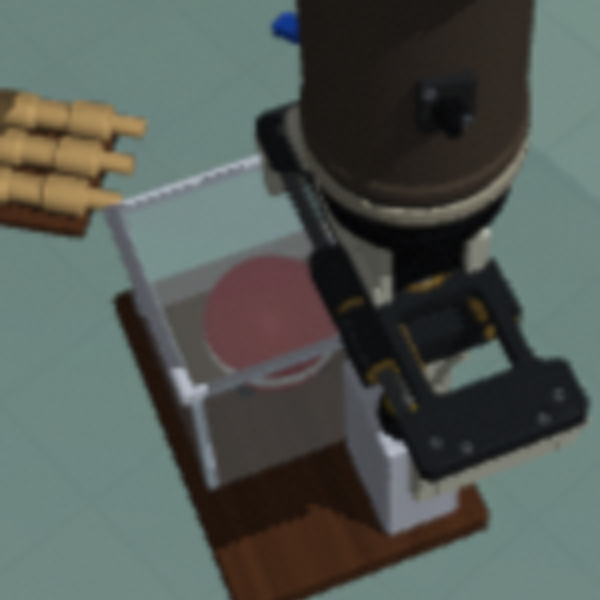

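View pics/wrist2.png

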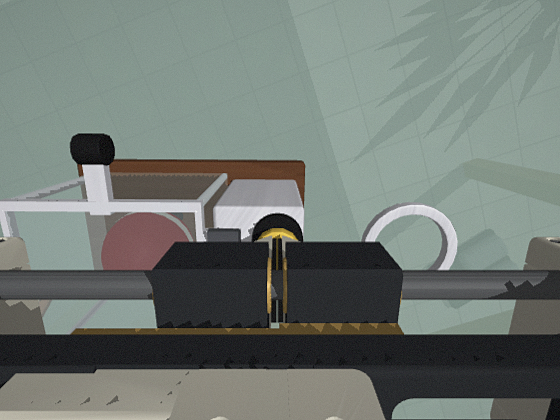

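Call:
{"api": "move_arm", "payload": {"commands": [[0.0005, 0, -0.004, 0], [0.0005, 0, -0.007, 0], [0.0005, 0, -0.01, 0], [0.0005, 0, -0.012, 0], [0.0005, 0, -0.0135, 0], [0.0005, 0, -0.0135, 0], [0.0005, 0, -0.0135, 0]]}}

```text
time_s: 3.5
ee_pos: [0.5927, 0.1056, 0.1293]
eef_rot: [-0.0, 0.817, 0.577, 0.001]
contact_force: [-2.6, 0.3, 12.6]
opening: 0.0004
```

Call:
{"api": "move_arm", "payload": {"commands": [[0, 0, -0.001, 0], [0, 0, -0.002, 0], [0, 0, -0.002, 0], [0, 0, -0.002, 0]]}}

```text
time_s: 3.9
ee_pos: [0.5928, 0.1056, 0.129]
eef_rot: [-0.0, 0.817, 0.577, 0.001]
contact_force: [-9.0, 0.3, 29.9]
opening: 0.0002
```

```bash
python3 look.py 3 scene wrist
```

```text
4.0 [0.59274259 0.10556065 0.12897608] [-8.1865984  -0.70682736 28.34526456] 0.0004850888018141117
```

View pics/wrist3.png

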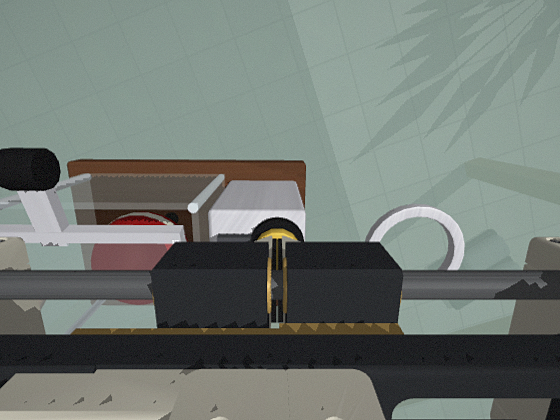

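View pics/scene3.png

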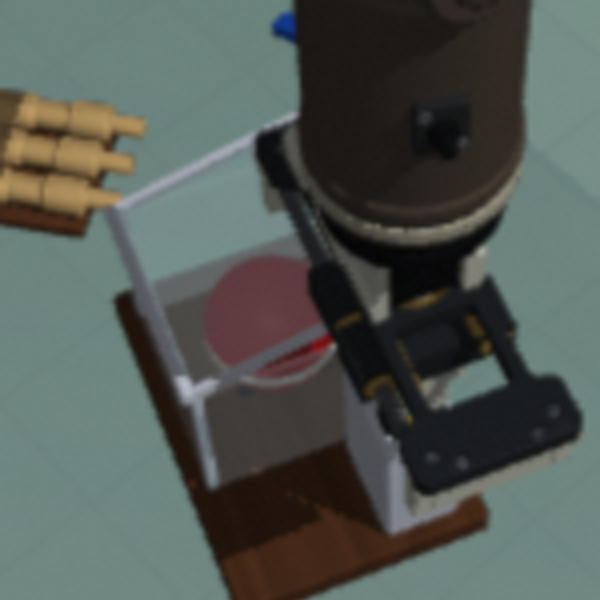

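Call:
{"api": "move_arm", "payload": {"commands": [[0, 0, 0.015, 0], [0, 0, 0.04, 0], [0, 0, 0.07, 0], [-0.01, -0.01, 0.095, 0], [-0.03, -0.02, 0.1, 0], [-0.05, -0.02, 0.1, 0], [-0.07, -0.02, 0.1, 0], [-0.08, -0.02, 0.1, 0], [-0.08, -0.02, 0.1, 0]], "grip": 0.05}}

```text
time_s: 4.9
ee_pos: [0.5112, 0.0852, 0.2261]
eef_rot: [-0.0, 0.816, 0.577, -0.0]
contact_force: [0.3, 1.3, 0.1]
opening: 0.0502
```

```bash
python3 look.py 4 scene wrist top
```

```text
5.05 [0.51309815 0.0853052  0.22622593] [-0.21580178  0.9226419  -0.31144911] 0.050145851868142376
```

View pics/wrist4.png

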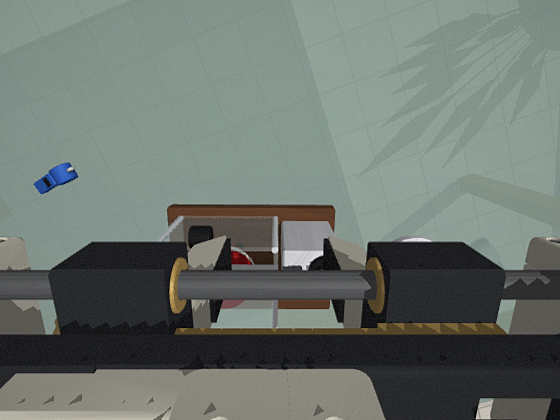

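View pics/scene4.png

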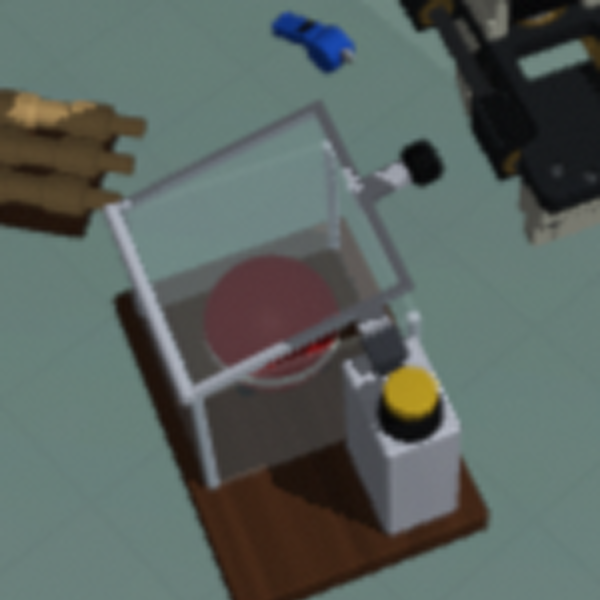

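View pics/top4.png

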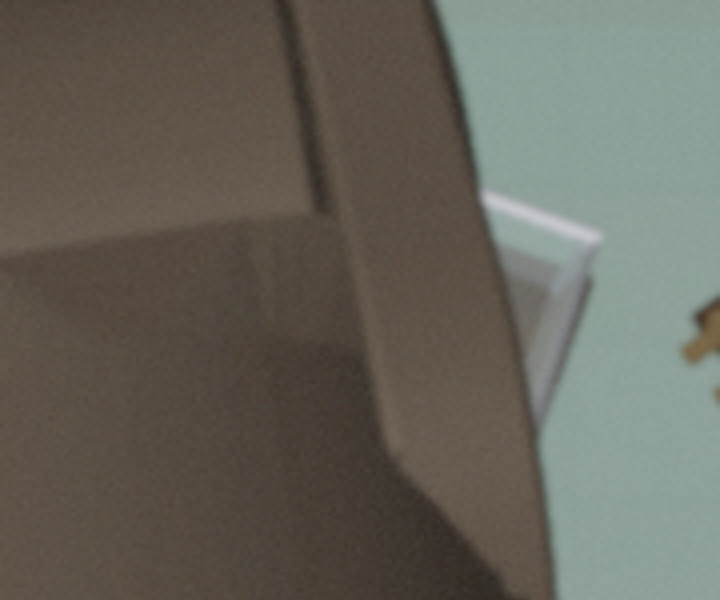

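```bash
cat >> h.py <<'E'
p0=np.load('p.npy')
def lid(a,r,y,n=0):
    # r from hinge toward front, n above lid mid-plane
    return [.06-r*np.cos(a)+n*np.sin(a),y,.118+r*np.sin(a)+n*np.cos(a)]
E
python3 - <<'E'
from h import *
S=(np.array([[423,162],[320,103],[408,288]])+.5)/4-.5+[180,130]
f=lambda a:(proj('scene',w(p0,[lid(a[0],.15,0),lid(a[0],.12,-.06,.003),lid(a[0],.12,.06,.003)]))-S).ravel()
r=least_squares(f,[.2]);print(r.x,f(r.x).round(1))
a=r.x[0];print(w(p0,lid(a,.15,0)))
for b in np.linspace(a,1.047,11): print(round(b,3),(w(p0,lid(b,.15,0))-w(p0,lid(a,.15,0))).round(4), w(p0,lid(b,.15,0)))
E
```

```text
[0.24522287] [-0.5  0.8 -0.1 -0.6  1.4 -0.8]
[[0.50964271 0.0235732  0.15431619]]
0.245 [[0. 0. 0.]] [[0.50964271 0.0235732  0.15431619]]
0.325 [[ 0.0032 -0.0011  0.0115]] [[0.51283317 0.02244496 0.16585357]]
0.406 [[ 0.0072 -0.0026  0.0228]] [[0.51688457 0.02101228 0.17708285]]
0.486 [[ 0.0121 -0.0043  0.0336]] [[0.52177087 0.01928434 0.18793187]]
0.566 [[ 0.0178 -0.0063  0.044 ]] [[0.52746067 0.01727227 0.19833094]]
0.646 [[ 0.0243 -0.0086  0.0539]] [[0.53391743 0.01498898 0.20821325]]
0.726 [[ 0.0315 -0.0111  0.0632]] [[0.54109965 0.01244915 0.21751529]]
0.806 [[ 0.0393 -0.0139  0.0719]] [[0.54896119 0.00966909 0.2261773 ]]
0.887 [[ 0.0478 -0.0169  0.0798]] [[0.55745154 0.00666667 0.23414363]]
0.967 [[ 0.0569 -0.0201  0.087 ]] [[0.56651615 0.00346117 0.24136309]]
1.047 [[ 0.0665 -0.0235  0.0935]] [[5.76096774e-01 7.31942162e-05 2.47789306e-01]]
```

Call:
{"api": "move_arm", "payload": {"commands": [[-0.001, -0.025, 0, 0], [-0.0025, -0.045, 0, 0], [-0.0035, -0.058, -0.005, 0], [-0.0035, -0.0617, -0.015, 0], [-0.0035, -0.0617, -0.025, 0], [-0.0035, -0.0617, -0.03, 0], [-0.0035, -0.0617, -0.03, 0]]}}

```text
time_s: 5.75
ee_pos: [0.5081, 0.0245, 0.1949]
eef_rot: [-0.001, 0.816, 0.578, -0.001]
contact_force: [-0.4, 0.4, 0.9]
opening: 0.05
```

```bash
python3 look.py 5 scene wrist
```

```text
5.85 [0.50878635 0.02425641 0.1960431 ] [-0.40370348  0.73375528 -0.56969259] 0.05008268214729951
```

View pics/wrist5.png

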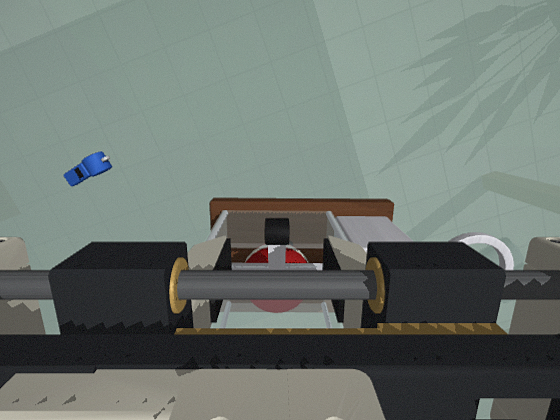

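View pics/scene5.png

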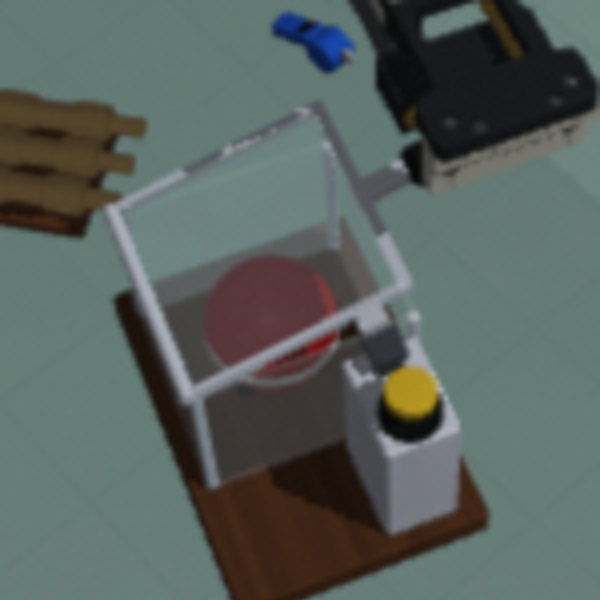

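Run:
```python
from h import *
from plant import robot
r=robot.get_image("wrist")
K=np.array([[r["fx"],0,r["cx"]],[0,r["fy"],r["cy"]],[0,0,1]])
print(cv2.projectPoints(w(p0,[lid(a,.15,0) for a in(.2,.245,.29)]),r["rvec"],r["tvec"],K,None)[0])
print(cv2.projectPoints(w(p0,[[-.035,.105,.137]]),r["rvec"],r["tvec"],K,None)[0])
```

```text
[[[275.73372652 225.06440845]]

 [[275.70863843 230.37299775]]

 [[275.68200341 236.36986597]]]
[[[412.21647496 284.66360161]]]
```

Call:
{"api": "move_arm", "payload": {"commands": [[0.001, -0.0005, -0.015, 0], [0.001, -0.0005, -0.03, 0], [0.001, -0.0005, -0.045, 0], [0.001, -0.0005, -0.053, 0], [0.001, -0.0005, -0.0575, 0], [0.001, -0.0005, -0.0575, 0], [0.001, -0.0005, -0.0575, 0]]}}

```text
time_s: 6.6
ee_pos: [0.5101, 0.0231, 0.1393]
eef_rot: [0.0, 0.817, 0.577, 0.0]
contact_force: [0.0, 0.1, 0.0]
opening: 0.0502
```

```bash
python3 look.py 6 scene wrist
```

```text
6.7 [0.51018451 0.02308652 0.13934827] [ 0.05264788  0.46989715 -0.08484938] 0.04996903891427851
```

View pics/wrist6.png

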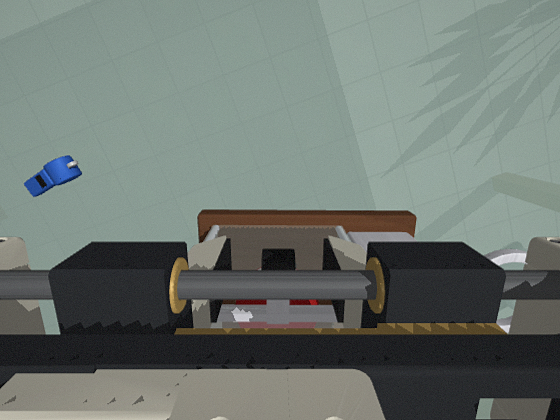

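View pics/scene6.png

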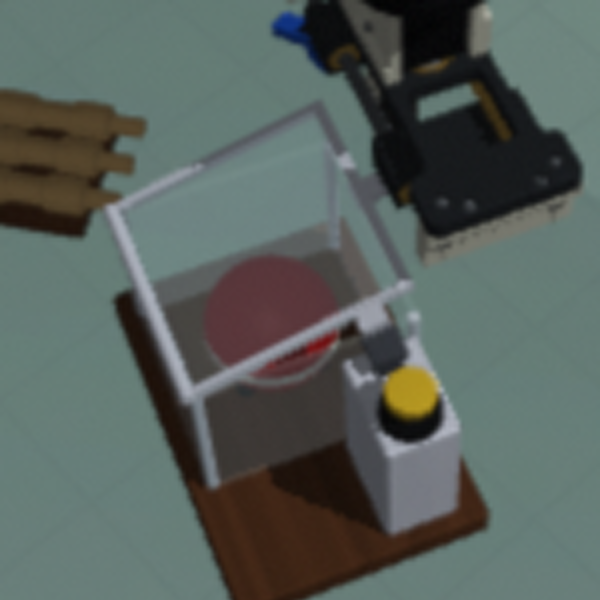

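The pull sits centred between the fingers (wrist image, about u=278), at pad height. I'm closing now.

Call:
{"api": "move_arm", "payload": {"commands": [[0, 0, 0, 0], [0, 0, 0, 0], [0, 0, 0, 0], [0, 0, 0, 0], [0, 0, 0, 0], [0, 0, 0, 0]], "grip": 0.004}}

```text
time_s: 7.3
ee_pos: [0.51, 0.0236, 0.1388]
eef_rot: [-0.0, 0.816, 0.577, 0.0]
contact_force: [1.1, 3.1, 0.0]
opening: 0.0156
```

Call:
{"api": "move_arm", "payload": {"commands": [[0.0015, -0.0005, 0.006, 0], [0.0032, -0.0011, 0.0115, 0], [0.005, -0.0018, 0.017, 0], [0.0072, -0.0026, 0.0228, 0], [0.0096, -0.0034, 0.0283, 0], [0.0121, -0.0043, 0.0336, 0], [0.0149, -0.0053, 0.0389, 0], [0.0178, -0.0063, 0.044, 0], [0.0178, -0.0063, 0.044, 0], [0.0178, -0.0063, 0.044, 0]]}}

```text
time_s: 8.3
ee_pos: [0.528, 0.0171, 0.1831]
eef_rot: [0.0, 0.817, 0.577, 0.001]
contact_force: [3.3, 3.8, -3.0]
opening: 0.0154
```

```bash
python3 look.py 7 scene
```

```text
8.35 [0.52797511 0.01711359 0.18305311] [ 3.35251517  4.64033157 -2.78605339] 0.015487574828108789
```

View pics/scene7.png

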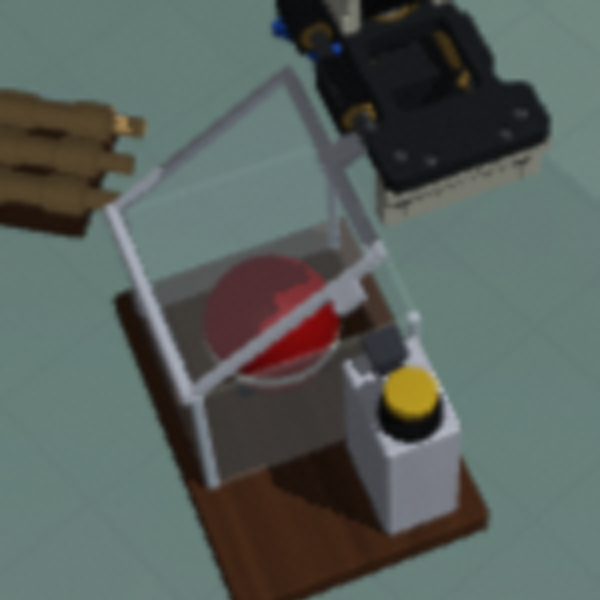

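Call:
{"api": "move_arm", "payload": {"commands": [[0.0032, -0.0012, 0.005, 0], [0.0065, -0.0023, 0.0099, 0], [0.01, -0.0036, 0.0147, 0], [0.0137, -0.0048, 0.0192, 0], [0.0175, -0.0062, 0.0237, 0], [0.0215, -0.0076, 0.0279, 0], [0.0257, -0.0091, 0.032, 0], [0.03, -0.0106, 0.0358, 0], [0.0391, -0.0138, 0.043, 0], [0.0487, -0.0172, 0.0495, 0], [0.0487, -0.0172, 0.0495, 0], [0.0487, -0.0172, 0.0495, 0]]}}

```text
time_s: 9.55
ee_pos: [0.5757, -0.0, 0.2321]
eef_rot: [-0.0, 0.817, 0.577, -0.0]
contact_force: [-0.9, 5.1, -0.8]
opening: 0.0153
```

```bash
python3 look.py 8 scene wrist
```

```text
9.65 [ 5.75751034e-01 -8.79030127e-05  2.32096763e-01] [-0.70356437  5.29504688 -0.87579683] 0.015386705822737202
```

View pics/scene8.png

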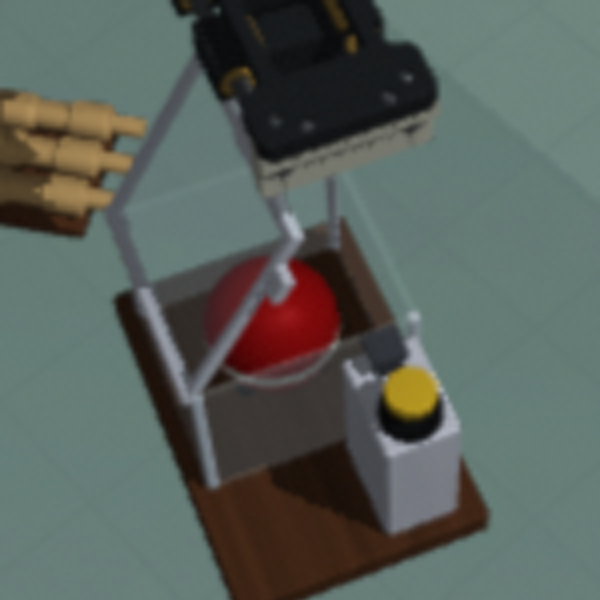

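View pics/wrist8.png

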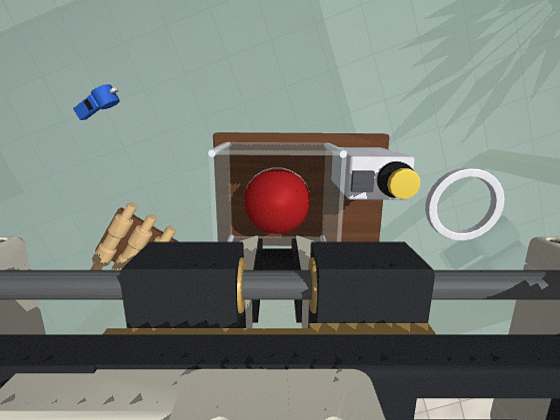

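Run:
```python
from h import *
for a in (.95,1.0,1.047,1.1): print(a,((proj('scene',w(p0,[lid(a,.12,.06,.003),lid(a,.12,.06,-.003),lid(a,0,.06,.003)]))-[180,130]+.5)*4-.5).round(0).tolist())
```

```text
0.95 [[313.0, 240.0], [324.0, 240.0], [186.0, 401.0]]
1.0 [[302.0, 239.0], [313.0, 240.0], [185.0, 402.0]]
1.047 [[291.0, 239.0], [303.0, 239.0], [185.0, 402.0]]
1.1 [[279.0, 240.0], [290.0, 239.0], [185.0, 402.0]]
```

Call:
{"api": "move_arm", "payload": {"commands": [[0, 0, 0, 0], [0, 0, 0, 0], [0, 0, 0, 0], [0, 0, 0, 0], [0, 0, 0, 0], [0, 0, 0, 0]]}}

```text
time_s: 10.25
ee_pos: [0.576, -0.0002, 0.2322]
eef_rot: [-0.0, 0.817, 0.577, 0.0]
contact_force: [0.2, 4.6, 0.4]
opening: 0.0159
```

Run:
```python
from h import *
from plant import robot
f=robot.get_image("scene")["frame"]
c=cv2.resize(f[170:240,205:275],None,fx=8,fy=8,interpolation=cv2.INTER_CUBIC)
for a,col in((1.0,(255,0,0)),(1.047,(0,255,0)),(1.095,(0,0,255))):
    for n in(.003,-.003):
        q=((proj('scene',w(p0,[lid(a,.12,.06,n),lid(a,0,.06,n)]))-[205,170]+.5)*8).astype(int)
        cv2.line(c,tuple(map(int,q[0])),tuple(map(int,q[1])),col,1)
cv2.imwrite("pics/z9.png",c);print(robot.observe()["ee_pos"],robot.observe()["opening"])
```

```text
[ 5.75953085e-01 -1.64319530e-04  2.32223196e-01] 0.015604302576424294
```

View pics/z9.png

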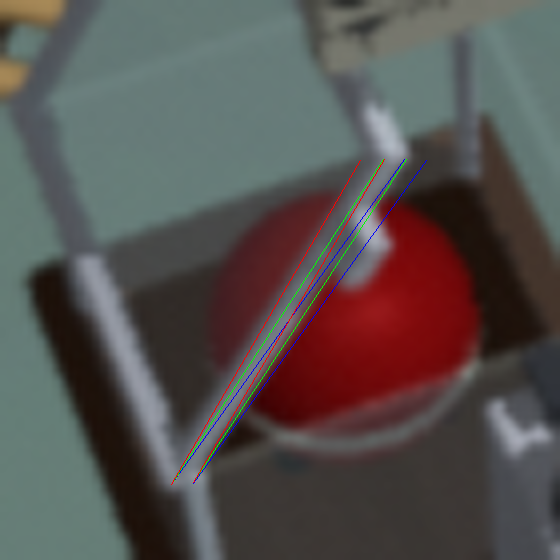

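```bash
python3 -c "
from plant import robot
print(robot.sign_off())"
```

```text
the job is handed in; nothing more can be done
None
```

The case is open and handed in at about 10 s: the lid stands at about 60° with the gripper still pinching its pull.

- **Plunger:** I pressed it with closed fingers until they stopped at z = 0.129 m, 8 mm below its up position. The push reached about 30 N against the hard stop, and the lid then popped ajar to about 0.245 rad.
- **Lid:** I pinched the roller by its flat ends and raised it along its arc. The opening reading stayed at 15.3–15.9 mm on the 16 mm roller.
- **Angle check:** The final tool position matches the calculated 60° position to under 1 mm. In the last scene picture the lid edge lies on the 1.047 rad line, perhaps a hair above, so I put the angle at 60° give or take 1–2°. After another 0.6 s of holding, nothing had moved.
- **Other objects:** I never took the tool near the ball, bails, gauge or whistle. They looked undisturbed in the pictures, but I did not re-measure where they lie.
- **Disagreements:** The wrist force showed a steady sideways 4–5 N while gripping, probably a slight off-centre pinch. It is small and I left it.

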